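# Spin-check the four-bladed fan

### The arm

A 7-joint arm with a two-finger parallel gripper is mounted at the origin on the work surface. World frame = base frame: x ahead of the robot, y to its left, z up, the work surface at z = 0. Lengths are in m, angles in rad, forces in N, time in s.
With the tool pointing down it reaches from about 0.4 to 0.9 m from the base axis. Payload 5.5 kg.
Tool frame: the origin (TCP) lies at the very end of the fingers, on their centre line; the grasp point (between the pads) lies 19 mm behind it; z points along the fingers, y is the line along which they close (so a half turn about z gives the same grasp; the last joint's range is limited). The gripper opens to 85 mm and grips with 20 to 120 N. Pads are 22 mm wide; open, the fingers measure 114 mm over their backs; the gripper's body (76 mm by 85 mm) begins 54 mm behind the grasp point. The pads swing forward as they close: fully open they stand 13 mm farther back than shut.
Start: joints at [1.411, 0.501, -0.427, 1.55, 0.221, 1.138, -0.21], TCP at [0.267, -0.593, 0.231] pointing down, gripper open.
Joint ranges: [-2.88, 2.88], [-0.31, 2.03], [-1.54, 1.56], [0.2, 2.42], [-1.41, 4.55], [0.19, 2.02], [-2.57, 2.57]. Speed limits (rad/s): [2.57, 2.57, 3.14, 3.14, 3.14, 3.14, 3.14].

### API

Orientations are given as [roll, pitch, yaw] about the fixed x, y, z axes, in that order (R = Rz(yaw) Ry(pitch) Rx(roll)).
In Python, from workcell import robot gives the robot as it stands.
- The arm moves only by the tool drive_tool, never from a script. Its argument "moves" is a list of rows, each a list of 2 entries, a list of its own where there are three numbers: the shift along the world's x, y, z in units of 0.1 m (1.0 is 0.1 m), then the turn about the world's z in units of pi rad (1.0 is pi rad). A call has 1 to 20 rows; each row is the pose to reach, as a shift and turn from the pose commanded when the call began, turning the shorter way round; what a row does not reach only later rows make up. A row lasts 1/10 s, in which the tool goes at most 50 mm and 8.59 degrees, less where a joint would pass 70% of its speed; a pose out of reach is approached as far as the arm can. A call with a number of a shift or a turn outside -1 to 1 is refused whole. A call with a gripper value outside its range is refused whole. "hand" is the finger opening in mm, from 0 to 85.4, set as the call begins (left out, the last holds). The fingers move at their own pace and stop on an object; the grip force is fixed at half the most. Time passes only in rows, so rows that repeat a pose let the fingers close. It gives the time, the measured TCP pose, the force, the opening and the grip force at its end, in the units of the state.
- robot.observe(): the state, without advancing time (a new reading comes with each control period).
- robot.grab_frame(name): name is "scene" or "top" or "wrist"; returns a dict with "frame" (480x640x3 uint8, blue, green, red), "K" (3x3 intrinsics, pixels), "rvec" (rotation vector, rad) and "tvec" (3), from world to camera coordinates, as OpenCV has them. Camera axes: x right, y down, z forward; pixel columns grow to the right and rows downward; lengths in m; the calibration is good to about 2 mm. A picture is of the moment at which its call begins. There is no depth.
- robot.close_job(): hands the job in; it is judged then, once.
The state is a dict: "time": time; "joints": joint angles; "joint_vel": joint speeds; "joint_efforts": joint torques, N m; "eef_pos": TCP position; "orientation": TCP orientation; "contact_force": force on the tool from outside, world axes, zero at the start; "moment": the same for the moment, N m; "opening": opening from 0.0 (shut) to 1.0 (fully open); "grip_force": force on a finger pad.
Only numpy, scipy, OpenCV 4.12 (cv2) and the standard library are available. Lean on these libraries where they do the work, as an engineer would, in place of code of your own. Each camera call takes 0.05 s, during which the arm holds its last target. There are 200 camera calls.

### The job

Check that the large four-bladed fan on the repair bench runs freely: flick a blade so that the rotor spins anticlockwise (seen from above) and runs on by itself, going round at least one full turn in all, then keep clear and let it run down to rest on its own. Do not turn the small six-bladed fan.

Things in the scene. Friction and masses are not known exactly. Their poses are not given: they have to be found in the camera images.
- fan_base: Large fan's fixed part: steel plate 150 mm square, 4 mm thick, fastened to the bench, with a motor 56 mm across and upright shaft in its middle, up to 44 mm above the bench; dark four-bladed rotor on top, open above and all round. Origin: plate's middle at bench height, on the rotor's axis; z up.
- fan_hub (a point): Rotor of the large fan. Point on its axis in the hub's top, 82 mm above the bench (nut 4 mm higher); x, y, -x, -y point along the four blades, z up. Hub 52 mm across. Blades end 90 mm from the axis, are 3 mm thick, pitched, 17 mm to each side of their centre lines seen from above; upper edge at 80 mm height is the rear one in anticlockwise turning, front edge at 52 mm.
- fan_rotor (a joint): Turning angle of the large rotor, rad, growing anticlockwise seen from above and counting on past full turns, no stop; starts at rest between -0.75 and 0.75. Light bearing: well under 1 N at a blade moves it; let go at 4 rad/s it runs on some 3 to 4 s, about one turn.
- small_tip (a point): Bystander, not to be turned: smaller fan alike in make, six blades ending 55 mm from its axis, 51 mm high (nut 4 mm more), on a 100 mm square plate fixed to the bench; axes of the fans 0.3 m or more apart, on the robot's left and right. Point on one blade, 43 mm from the axis, 42 mm above the bench; x outward along the blade, z up. Turns at a touch.
Mind the look-alikes: they are no part of the job. What is shaped like the fan_base but blue, turquoise or yellow is not meant.

How it is judged:
By the outcome, as a careful person would: the job done as asked, in the order asked, and still so for the second after the job is handed in, with the robot touching nothing.
It also fails if it takes over 42 s, if anything falls off the work surface, if the arm or the gripper's body presses on something with over 40 N, if the wrist force passes 120 N, or if a joint passes its speed limit or range.

## Working session

There is one attempt and no reset: what is moved stays moved. The work goes in short steps, Python scripts to look and compute and a tool call to move; the robot and the scene stay as the last step left them, time stands still between calls to the robot, and variables do not carry over. Pictures are saved under pics/ and viewed, at most 10 in all, crops included, and the job is handed in when it is done.

Besides the shell and the picture viewer there is one more tool, called as name([rows], argument=value, ...), one row to a line, values as JSON. drive_tool: Moves the arm, as the interface text tells. Its arguments: {"type":"object","properties":{"moves":{"type":"array","items":{"type":"array"}},"hand":{"type":"number"}},"required":["moves"]}

```bash
mkdir -p pics; python3 - <<'E'
from workcell import robot
import cv2,pickle
d={}
for n in("scene","top"):
    f=robot.grab_frame(n);d[n]=f;cv2.imwrite(f"pics/{n}0.png",f["frame"])
pickle.dump(d,open("d.pkl","wb"))
s=robot.observe();print(s["time"],s["eef_pos"],s["orientation"],s["opening"])
E
```

```text
0.1 [ 0.26638625 -0.59223107  0.2303412 ] [-3.13981287e+00 -6.72572389e-05  4.22828145e-01] 0.9988224993288417
```

View pics/top0.png

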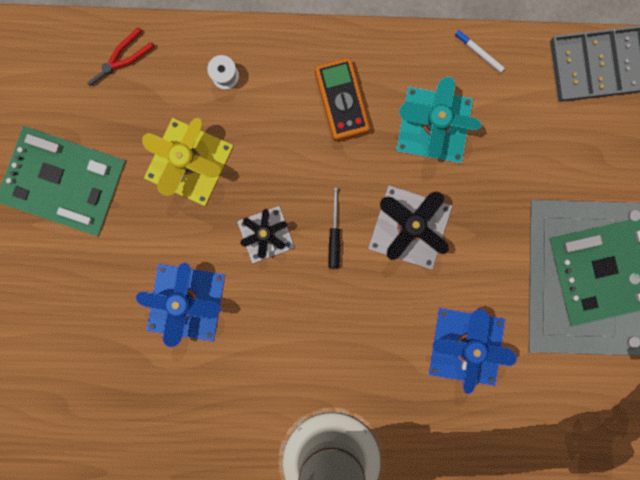

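View pics/scene0.png

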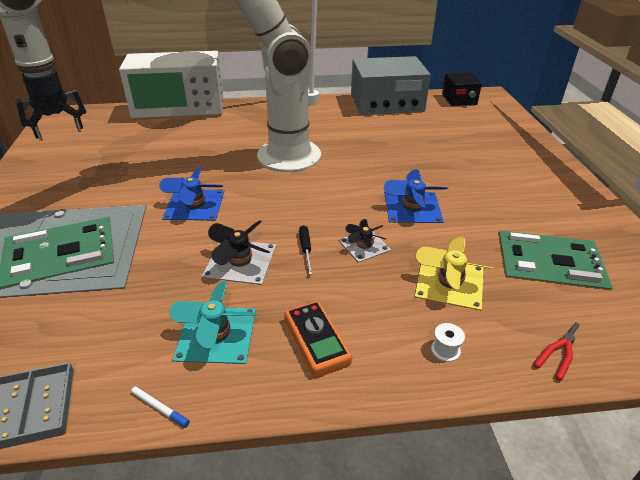

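The top picture shows the grey-plated, dark four-bladed fan at (416,225) and the dark six-bladed fan at (263,234). There are also four coloured look-alikes: turquoise (441,115), yellow (180,155), blue (176,305) and blue (477,352). Only the fan at (416,225) is dark with four blades on a steel plate. I'll confirm it in a crop and measure.

```bash
cat > h.py <<'E'
import numpy as np,cv2
def ray(f,u,v,z):
    R=cv2.Rodrigues(np.array(f["rvec"],float))[0];t=np.array(f["tvec"],float).ravel()
    c=-R.T@t;d=R.T@np.linalg.inv(f["K"])@np.array([u,v,1.])
    return c+d*(z-c[2])/d[2]
def proj(f,p):
    return cv2.projectPoints(np.array(p,float).reshape(-1,3),np.array(f["rvec"],float),np.array(f["tvec"],float),np.array(f["K"],float),None)[0].reshape(-1,2)
E
python3 - <<'E'
import pickle,cv2
from h import *
d=pickle.load(open("d.pkl","rb"));f=d["top"];g=d["scene"]
n=ray(f,416,225,.086);print("nut",n,"in scene",proj(g,n))
for p in[(263,234,.055),(441,115,.086),(477,352,.086),(335,248,.02)]:print(p,ray(f,*p))
# dark mask -> blade angles at ~66mm height
im=f["frame"];m=(im.max(2)<60)
v,u=np.nonzero(m[170:280,360:470]);P=np.array([ray(f,a+360,b+170,.066) for a,b in zip(u,v)])[:,:2]-n[:2]
r=np.hypot(*P.T);k=(r>.045)&(r<.095);a=np.arctan2(P[k,1],P[k,0])
print("count",k.sum(),"blade angle",np.angle(np.exp(4j*a).mean())/4,abs(np.exp(4j*a).mean()),"rmax",np.sort(r)[-20])
print(np.histogram(a,24,(-np.pi,np.pi))[0])
cv2.imwrite("pics/c1.png",np.hstack([cv2.resize(im[170:280,360:470],(400,400),interpolation=2),cv2.resize(g["frame"][200:300,190:290],(400,400),interpolation=2)]))
E
```

```text
nut [ 0.51693797 -0.16206982  0.086     ] in scene [[236.6508982  233.09391681]]
(263, 234, 0.055) [0.49014482 0.15921611 0.055     ]
(441, 115, 0.086) [ 0.75007233 -0.20936089  0.086     ]
(477, 352, 0.086) [ 0.25762804 -0.29447266  0.086     ]
(335, 248, 0.02) [0.46557127 0.00447391 0.02      ]
count 1106 blade angle -0.6436757019333736 0.8312647743115654 rmax 0.08595987736953513
[  0   0  24 152  58   0   0   3  63 164  79   0   0   0  72 163  76   0
   0   0  46 155  51   0]
```

View pics/c1.png

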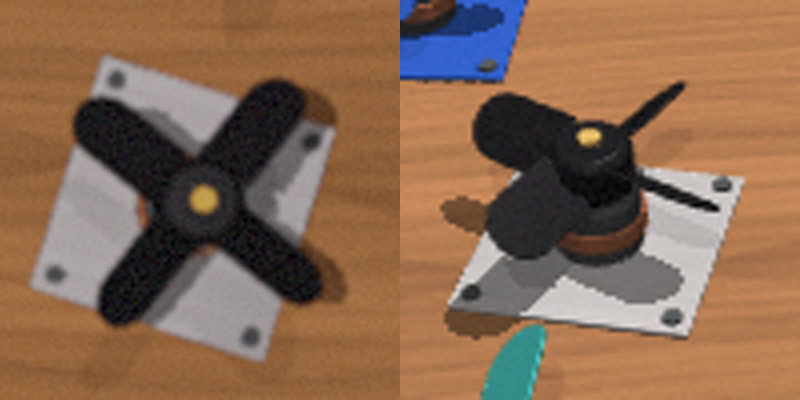

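The crop confirms it: dark four-bladed rotor, brass nut, grey steel plate with four bolts. The nut found in the top view reprojects onto the scene view at (237,233). The hub is at (0.517, -0.162), with blades at about -37°, 53°, 143° and -127°. I'll sweep past the -37° blade along a line 72 mm from the axis, heading 52.5°.

drive_tool([
  [[0.27,0.33,0],0.02],
  [[0.54,0.66,0],0.04],
  [[0.81,1.0,0],0.05],
  [[0.81,1.0,0],0.05],
], hand=0)

```text
time: 0.5
eef_pos: [0.3539, -0.4858, 0.2315]
orientation: [-3.14, -0.004, 0.591]
contact_force: [0.6, -1.0, -0.8]
opening: 0.333
grip_force: 0.0
```

drive_tool([
  [[0.27,0.33,0],0.02],
  [[0.54,0.66,0],0.04],
  [[0.81,1.0,0],0.05],
  [[0.81,1.0,0],0.05],
])

```text
time: 0.9
eef_pos: [0.4339, -0.3855, 0.2316]
orientation: [-3.141, -0.004, 0.748]
contact_force: [1.2, 0.3, -0.2]
opening: 0.002
grip_force: 0.0
```

drive_tool([
  [[0.27,0.33,0],0.02],
  [[0.54,0.66,0],0.04],
  [[0.81,1.0,-0.2],0.057],
  [[0.81,1.0,-0.7],0.057],
  [[0.81,1.0,-0.7],0.057],
  [[0.81,1.0,-0.7],0.057],
])

```text
time: 1.5
eef_pos: [0.5086, -0.2931, 0.1605]
orientation: [-3.139, 0.001, 0.915]
contact_force: [1.0, -0.7, 0.8]
opening: 0.0
grip_force: 0.0
```

```bash
python3 - <<'E'
from workcell import robot
import cv2,pickle
d={}
for n in("scene","top"):
    f=robot.grab_frame(n);d[n]=f
cv2.imwrite("pics/b.png",cv2.hconcat([cv2.resize(d["top"]["frame"][130:330,330:530],(400,400)),cv2.resize(d["scene"]["frame"][130:330,130:330],(400,400))]))
s=robot.observe();print(s["time"],s["eef_pos"],s["orientation"],s["opening"])
E
```

```text
1.6 [ 0.51023855 -0.29445541  0.16298656] [3.13927246e+00 9.59837606e-05 9.13979498e-01] 0.004450477054533446
```

View pics/b.png

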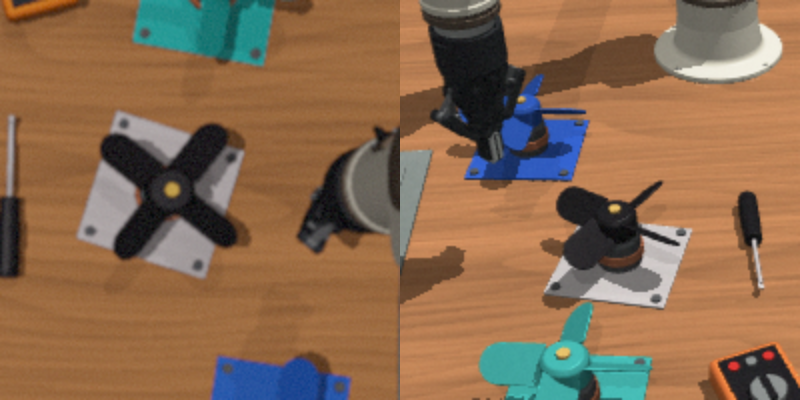

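The tool is shut and poised to the right of the fan, and the rotor is unmoved. Next I go down and in behind the blade, then check.

drive_tool([
  [[0,0,-0.5],0],
  [[0,0,-0.99],0],
  [[0,0,-0.99],0],
  [[0.17,0.23,-0.99],0],
  [[0.34,0.46,-0.99],0],
  [[0.34,0.46,-0.99],0],
  [[0.34,0.46,-0.99],0],
])

```text
time: 2.3
eef_pos: [0.5462, -0.2473, 0.066]
orientation: [3.137, -0.001, 0.917]
contact_force: [0.3, -0.3, -0.3]
opening: 0.001
grip_force: 0.0
```

```bash
python3 - <<'E'
from workcell import robot
import cv2
f=robot.grab_frame("scene")
cv2.imwrite("pics/c.png",cv2.resize(f["frame"][150:300,150:350],(800,600)))
s=robot.observe();print(s["time"],s["eef_pos"],s["orientation"])
E
```

```text
2.35 [ 0.54507967 -0.24838673  0.0653058 ] [3.13751470e+00 2.13336644e-04 9.15312301e-01]
```

View pics/c.png

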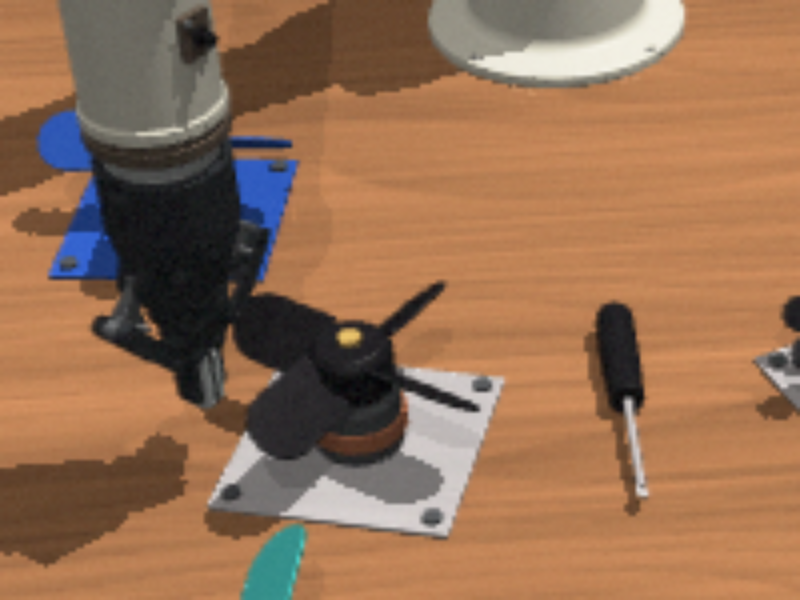

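The fingertip at (210,395) in the crop stands behind the near-left blade (300,410), with a gap, and the rotor is unmoved. Now the flick.

drive_tool([
  [[0.3,0.4,0],0],
  [[0.59,0.79,0.08],0],
  [[0.72,0.95,0.53],0],
  [[0.74,0.98,1.0],0],
  [[0.74,0.98,1.0],0],
])

```text
time: 2.85
eef_pos: [0.6234, -0.1489, 0.1713]
orientation: [3.129, -0.006, 0.917]
contact_force: [0.9, -0.6, -0.1]
opening: 0.0
grip_force: 0.0
```

```bash
cat > t.py <<'E'
import pickle,sys
from h import *
from workcell import robot
def ang(f,c,h,r0,r1,n):
    im=f["frame"];u0,v0=proj(f,[*c,h])[0].astype(int);w=60
    v,u=np.nonzero(im[v0-w:v0+w,u0-w:u0+w].max(2)<60)
    P=np.array([ray(f,a+u0-w,b+v0-w,h) for a,b in zip(u,v)])[:,:2]-c
    r=np.hypot(*P.T);k=(r>r0)&(r<r1);a=np.arctan2(P[k,1],P[k,0]);z=np.exp(1j*n*a).mean()
    return round(np.angle(z)/n,3),round(abs(z),2)
N=int(sys.argv[1])
o=ang(pickle.load(open("d.pkl","rb"))["top"],(.490,.159),.042,.022,.055,6);print("small before",o)
for i in range(N):
    f=robot.grab_frame("top")
    print(robot.observe()["time"],"large",ang(f,(.517,-.162),.066,.045,.095,4),"small",ang(f,(.490,.159),.042,.022,.055,6))
cv2.imwrite(sys.argv[2],f["frame"])
E
python3 t.py 12 pics/e.png
```

```text
small before (np.float64(-0.05), np.float64(0.63))
2.9 large (np.float64(-0.032), np.float64(0.83)) small (np.float64(-0.05), np.float64(0.63))
2.95 large (np.float64(0.378), np.float64(0.81)) small (np.float64(-0.05), np.float64(0.62))
3.0 large (np.float64(-0.782), np.float64(0.75)) small (np.float64(-0.05), np.float64(0.63))
3.05 large (np.float64(-0.36), np.float64(0.77)) small (np.float64(-0.052), np.float64(0.62))
3.1 large (np.float64(0.026), np.float64(0.83)) small (np.float64(-0.049), np.float64(0.63))
3.15 large (np.float64(0.406), np.float64(0.8)) small (np.float64(-0.051), np.float64(0.62))
3.2 large (np.float64(-0.775), np.float64(0.75)) small (np.float64(-0.051), np.float64(0.63))
3.25 large (np.float64(-0.383), np.float64(0.76)) small (np.float64(-0.05), np.float64(0.63))
3.3 large (np.float64(-0.02), np.float64(0.82)) small (np.float64(-0.05), np.float64(0.62))
3.35 large (np.float64(0.337), np.float64(0.81)) small (np.float64(-0.048), np.float64(0.63))
3.4 large (np.float64(0.694), np.float64(0.75)) small (np.float64(-0.052), np.float64(0.62))
3.45 large (np.float64(-0.509), np.float64(0.75)) small (np.float64(-0.049), np.float64(0.62))
```

The rotor spins anticlockwise at about 8 rad/s with the tool clear above it, and the small fan is still. I'll back off upwards and let it run down.

drive_tool([
  [[0,-0.2,0.4],0],
  [[0,-0.5,0.7],0],
  [[0,-0.8,0.9],0],
  [[0,-1.0,0.9],0],
  [[0,-1.0,0.9],0],
  [[0,-1.0,0.9],0],
  [[0,-1.0,0.9],0],
  [[0,-1.0,0.9],0],
  [[0,-1.0,0.9],0],
  [[0,-1.0,0.9],0],
  [[0,-1.0,0.9],0],
  [[0,-1.0,0.9],0],
  [[0,-1.0,0.9],0],
  [[0,-1.0,0.9],0],
  [[0,-1.0,0.9],0],
  [[0,-1.0,0.9],0],
  [[0,-1.0,0.9],0],
  [[0,-1.0,0.9],0],
  [[0,-1.0,0.9],0],
  [[0,-1.0,0.9],0],
])

```text
time: 5.45
eef_pos: [0.6177, -0.2488, 0.2523]
orientation: [3.142, -0.0, 0.916]
contact_force: [0.5, 0.3, 0.5]
opening: -0.0
grip_force: 0.0
```

drive_tool([
  [[0,0,0],0],
  [[0,0,0],0],
  [[0,0,0],0],
  [[0,0,0],0],
  [[0,0,0],0],
  [[0,0,0],0],
  [[0,0,0],0],
  [[0,0,0],0],
  [[0,0,0],0],
  [[0,0,0],0],
  [[0,0,0],0],
  [[0,0,0],0],
  [[0,0,0],0],
  [[0,0,0],0],
  [[0,0,0],0],
  [[0,0,0],0],
  [[0,0,0],0],
  [[0,0,0],0],
  [[0,0,0],0],
  [[0,0,0],0],
])

```text
time: 7.45
eef_pos: [0.6177, -0.2488, 0.2523]
orientation: [3.142, -0.0, 0.916]
contact_force: [-0.3, -0.1, -0.3]
opening: 0.001
grip_force: 0.0
```

drive_tool([
  [[0,0,0],0],
  [[0,0,0],0],
  [[0,0,0],0],
  [[0,0,0],0],
  [[0,0,0],0],
  [[0,0,0],0],
  [[0,0,0],0],
  [[0,0,0],0],
  [[0,0,0],0],
  [[0,0,0],0],
  [[0,0,0],0],
  [[0,0,0],0],
  [[0,0,0],0],
  [[0,0,0],0],
  [[0,0,0],0],
  [[0,0,0],0],
  [[0,0,0],0],
  [[0,0,0],0],
  [[0,0,0],0],
  [[0,0,0],0],
])

```text
time: 9.45
eef_pos: [0.6177, -0.2488, 0.2523]
orientation: [-3.142, -0.0, 0.916]
contact_force: [0.3, 0.1, -0.0]
opening: 0.001
grip_force: 0.0
```

```bash
python3 t.py 8 pics/g.png
```

```text
small before (np.float64(-0.05), np.float64(0.63))
9.5 large (np.float64(0.172), np.float64(0.84)) small (np.float64(-0.048), np.float64(0.64))
9.55 large (np.float64(0.172), np.float64(0.84)) small (np.float64(-0.05), np.float64(0.64))
9.6 large (np.float64(0.173), np.float64(0.84)) small (np.float64(-0.051), np.float64(0.64))
9.65 large (np.float64(0.172), np.float64(0.84)) small (np.float64(-0.049), np.float64(0.65))
9.7 large (np.float64(0.172), np.float64(0.84)) small (np.float64(-0.05), np.float64(0.64))
9.75 large (np.float64(0.173), np.float64(0.84)) small (np.float64(-0.049), np.float64(0.64))
9.8 large (np.float64(0.172), np.float64(0.84)) small (np.float64(-0.05), np.float64(0.64))
9.85 large (np.float64(0.172), np.float64(0.84)) small (np.float64(-0.051), np.float64(0.64))
```

View pics/g.png

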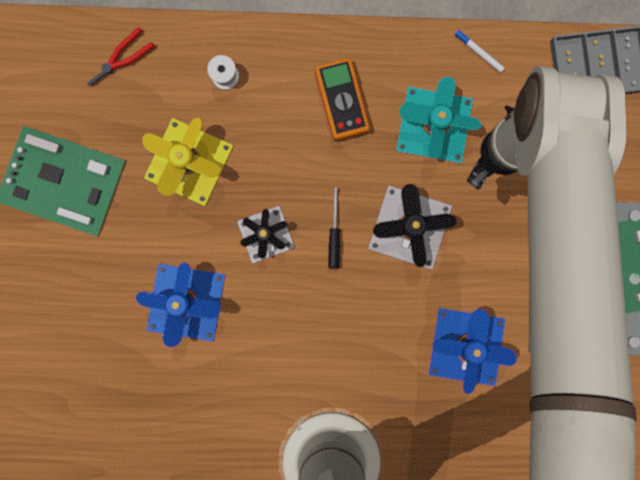

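The large rotor at (416,225) is at rest, the small fan at (263,234) has not turned, and the arm is clear of everything, so I'm handing the job in.

```bash
python3 -c "
from workcell import robot
print(robot.close_job())"
```

```text
the job is handed in; nothing more can be done
None
```

I flicked the large four-bladed fan anticlockwise to about 8 rad/s and it ran on by itself, passing 4 rad in the first 0.55 s I tracked and more than a full turn in all by my estimate. It came to rest on its own with the arm clear and the small fan unturned, and I handed the job in at about 10 s.

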